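Clamp the bottle in the tilted mixer and trip its roller-lever switch

ROBOT

A 7-joint arm with a two-finger parallel gripper is mounted at the origin on a cart in front of the work surface, level with it; the furniture and walls round the work are solid. World frame = base frame: x ahead of the robot, y to its left, z up, the work surface at z = 0. Lengths are in m, angles in rad, forces in N, time in s.
With the tool pointing down it reaches from about 0.425 to 0.875 m from the base axis. Payload 4.7 kg.
Tool frame: the origin (TCP) lies between the finger pads; the fingertips stand 14 mm ahead of it and the grasp point (between the pads) lies 5 mm behind it; z points along the fingers, y is the line along which they close (so a half turn about z gives the same grasp; the last joint's range is limited). The gripper opens to 87 mm and grips with 3 to 60 N. Pads are 19 mm wide; open, the fingers measure 117 mm over their backs; the gripper's body (75 mm by 190 mm) begins 51 mm behind the grasp point.
Start: joints at [1.329, 0.321, -0.07, 1.45, 0.023, 1.371, -0.057], TCP at [0.164, -0.629, 0.237] pointing down, gripper open.
Joint ranges: [-2.86, 2.86], [-0.3, 2.09], [-1.38, 1.24], [0.06, 2.45], [-1.56, 4.7], [0.09, 2.05], [-2.69, 2.69]. Speed limits (rad/s): [2.57, 2.57, 3.14, 3.14, 3.14, 3.14, 3.14].

INTERFACE

Orientations are given as a rotation vector (axis times angle).
In Python, from bench import get_state, get_image, camera_params, close_job gives the robot as it stands. The module is installed in compiled form; this text tells all that it offers.
- The arm moves only by the tool arm_command, never from a script. Its argument "motion" is a list of rows, each a list of 5 numbers: the finger opening in mm, from 0 to 87, then the shift along the tool's x, y, z in mm, then the turn about the tool's z in degrees. In form: [[gripper, x, y, z, spin], ...]. A call has 1 to 5 rows; each row is the pose to reach, as a shift and turn from the pose commanded when the call began, along the tool's axes at that moment; what a row does not reach only later rows make up. A row lasts 1/12 s, in which the tool goes at most 41.7 mm and 7.16 degrees, less where a joint would pass 70% of its speed; a pose out of reach is approached as far as the arm can. A call with a gripper value outside its range is refused whole. The fingers move at their own pace and stop on an object; "newtons" is the grip in N (left out, the last holds). Time passes only in rows, so rows that repeat a pose let the fingers close. It gives the time, the measured TCP pose, the force, the opening and the grip force at its end, in the units of the state.
- get_state(): the state, without advancing time (a new reading comes with each control period).
- get_image(name): name is "scene" or "top"; returns (picture, depth): 384x512x3 uint8, red, green, blue; 384x512 float32, m along the optical axis (not along the pixel's ray), 0 where there is no reading.
- camera_params(name): a dict with "intrinsics" (3x3 intrinsics, pixels), "extrinsics" (4x4, takes a point from camera to world coordinates). Camera axes: x right, y down, z forward; pixel columns grow to the right and rows downward; lengths in m; the calibration is good to about 2 mm. A picture is of the moment at which its call begins. camera_params takes no time and is no camera call.
- close_job(): hands the job in; it is judged then, once.
The state is a dict: "time": time; "joint_positions": joint angles; "qd": joint speeds; "joint_torque": joint torques, N m; "position": TCP position; "tool_rot": TCP orientation; "ft_force": force on the tool from outside, world axes, zero at the start; "torque": the same for the moment, N m; "grip_width": opening from 0.0 (shut) to 1.0 (fully open); "grip_force": force on a finger pad.
Only numpy, scipy, OpenCV 4.12 (cv2) and the standard library are available. Lean on these libraries where they do the work, as an engineer would, in place of code of your own. Each camera call takes 0.05 s, during which the arm holds its last target. There are 200 camera calls.

TASK

The bottle lies loose in the cradle of the tilted mixer. Swing the mixer's clamp arm over the bottle right up to its stop, screw the arm's knurled knob down (clockwise) until it stops tight on the bottle, then press the roller lever of the switch beside the mixer down until it clicks and let it spring back. Leave the bottle clamped in its cradle, and do not disturb the jar and the pot in front of the mixer.

Things in the scene. Friction and masses are not known exactly. Their poses are not given: they have to be found in the camera images.
- mixer: White bench mixer fixed to the worktop; origin under its base's middle, x to its back, y to its left. Its aluminium bed (178 x 160 mm) rises to the back at 30 degrees; middle of the bed's face at (0, 0, 98) mm, bed normal (-0.5, 0, 0.866), both in the mixer's frame. The bottle lies up the slope on two black V blocks, its foot against a lip at the low end.
- cradle (a point): Point on the mixer, on the axis of the lying bottle (20 mm over its V seat, 32 mm off the bed), 44 mm from the bottle's foot: the clamp's foot comes down on the bottle over this point. With the clamp closed the knob's axis goes through it along the bed's normal.
- bottle: Plain plastic reagent bottle with a screw cap, 40 mm diameter, 135 mm long, about 0.17 kg, loose in the cradle; origin at the middle of its underside, z along its axis to the cap (up the slope). Its top line lies 52 mm off the bed.
- clamp_arm (a joint): Dark steel swing arm, 60 mm from pivot to knob axis, 26 mm wide, top face 80 mm off the bed, turning parallel to the bed on a post right of the bottle. 0 = closed: it points to the mixer's left, over the bottle, at its stop. Grows to 1.5 rad as it opens counter-clockwise seen from above: the knob goes down the slope to the front. Stiff (0.2 Nm, some 5 N at the knob): stays where left.
- clamp_arm_pivot (a point): Point on the pivot axis of the arm, 120 mm off the bed (as high as knob_grip when the knob is right up). Its z axis is the bed's normal. The post under it ends 84 mm off the bed.
- knob_grip (a point): On the knob's axis, at the height to grip it. Black knurled cylinder, 48 mm diameter, 34 mm high, axis along the bed's normal (30 degrees from vertical, leaning to the mixer's front); top 12 mm above this point, underside 22 mm below. z: the axis, away from the bed; x turns with the knob. Knob fully up: the point is 120 mm off the bed.
- knob (a joint): Turn of the knob on its screw, rad: 0 = fully up, grows clockwise seen from above, up to 9.5. Each rad lowers knob and foot 1.5 mm. With the arm closed the foot meets the bottle at about 5.4; then the press rises fast: some 5 N at 5.65, 15 N at 5.85, 40 N at 6; properly tight from 5.9 on. About 0.08 Nm of friction; it stays where it is left. Starts 2.4 to 3.8.
- foot: Rubber foot (30 mm across) at the lower end of the clamp screw, under the arm; it goes up and down with the knob but does not turn. Origin on the screw's axis, 60 mm below the foot's pressing face (so under the bottle's top when closed); z along the bed's normal.
- switch_box: Grey limit switch, 42 x 38 x 100 mm, on a 90 x 62 mm steel foot plate fixed to the worktop, at the left of the mixer; origin under the foot plate's middle, its x to its back and y to its left, roughly as the mixer's.
- lever (a joint): Roller lever of the switch: steel arm 75 mm long, on the right (mixer) side of the switch, pivot 88 mm above the worktop. 0 = released: the arm points to the front and 0.6 rad up; grows as it is pressed down. It clicks at 0.4 rad and stops at 0.6 rad (arm level). A spring returns it: 1.2 N at the roller at first, 3 to 4 N when fully down.
- roller (a point): Centre of the black roller at the lever's tip: 26 mm diameter, 16 mm wide, axis along the switch's y. It starts about 130 mm over the worktop and goes down 42 mm (and 13 mm to the front) when fully pressed.
- jar: Closed plastic jar, 47 mm diameter, 88 mm high, standing in front of the mixer; bystander. Origin under it.
- pot: White lidded specimen pot, 48 mm diameter, 56 mm high, standing in front of the mixer; bystander. Origin under it.

How it is judged:
On the way, in this order (a step that is already met when the one before it is completed fails the run):
1. the clamp arm is swung over the bottle, up to its stop (value of joint clamp_arm below 0.06 rad), for 0.2 s.
2. the knob is screwed down until the foot is tight on the bottle (contact force between foot and bottle above 10 N and value of joint clamp_arm below 0.08 rad), for 0.3 s.
3. the roller lever is pressed until it clicks (value of joint lever above 0.4 rad and contact force between foot and bottle above 10 N), for 0.05 s.
4. the lever is let go and springs back (value of joint lever below 0.06 rad), for 0.1 s.
At the end, for the whole second after the job is handed in: The clamp arm is closed (within 0.08 rad of its stop), its foot presses on the bottle with more than 10 N, the bottle lies at rest within 15 mm of where it lay in the cradle, and the roller lever has sprung back (below 0.06 rad) (all of step 2 and value of joint lever below 0.06 rad and distance of bottle from where it was at the start of the episode below 0.015 m and linear speed of bottle below 0.02 m/s); the robot touches nothing.
It fails at once if jar or pot pushed more than 40 mm away or tipped over (distance of any of jar, pot from where it was at the start of the episode above 0.04 m or angle between any of jar, pot's own z axis and vertical above 0.6 rad).
It also fails if it takes over 72 s, if anything falls off the work surface, if the arm or the gripper's body presses on something with over 40 N, if the wrist force passes 120 N, or if a joint passes its speed limit or range.

## Working session

There is one attempt and no reset: what is moved stays moved. The work goes in short steps, Python scripts to look and compute and a tool call to move; the robot and the scene stay as the last step left them, time stands still between calls to the robot, and variables do not carry over. Pictures are saved under pics/ and viewed, at most 10 in all, crops included, and the job is handed in when it is done.

Besides the shell and the picture viewer there is one more tool, called after "Request:" in YAML: its name, and indented under it one key for each argument. arm_command: Moves the arm, as the interface text tells. Its arguments: {"type":"object","properties":{"motion":{"type":"array"},"newtons":{"type":"number"}},"required":["motion"]}

```bash
mkdir -p pics; python3 - <<'E'
from bench import *
import cv2,numpy as np
for n in("scene","top"):
    im,d=get_image(n); cv2.imwrite(f"pics/{n}0.png",im[:,:,::-1]); np.savez(f"{n}0.npz",im=im,d=d)
    p=camera_params(n); print(n,p["intrinsics"],p["extrinsics"])
s=get_state(); print(s)
E
```

```text
scene [[372.36075795   0.         250.80790662]
 [  0.         372.36075795 194.84249138]
 [  0.           0.           1.        ]] [[ 0.08839454 -0.55599318  0.82647322 -0.13795312]
 [-0.99607447 -0.04542699  0.07597397  0.18754493]
 [-0.00469682 -0.82994456 -0.55782611  0.61620398]
 [ 0.          0.          0.          1.        ]]
top [[356.14296332   0.         256.74833116]
 [  0.         356.14296332 189.76624518]
 [  0.           0.           1.        ]] [[ 0.08179824 -0.9710854   0.22428151  0.39033226]
 [-0.99664245 -0.08050996  0.01489889  0.2344996 ]
 [ 0.0035888  -0.22474717 -0.9744105   0.95729081]
 [ 0.          0.          0.          1.        ]]
{'time': 0.1, 'joint_positions': array([ 1.32911062,  0.32174267, -0.07009053,  1.45156378,  0.02259768,
        1.37080705, -0.0569018 ]), 'qd': array([-0.00076427, -0.00142179, -0.00042298, -0.00352602,  0.00026906,
        0.0008396 , -0.00119715]), 'joint_torque': array([ 6.68074190e-04, -4.92571270e+01, -4.05641366e-01, -3.13402569e+01,
       -6.42520166e-02,  3.94469930e-02,  8.73410340e-05]), 'position': array([ 0.16429053, -0.62839888,  0.23556954]), 'tool_rot': array([-3.11423651e+00, -4.00524051e-01,  4.87359806e-04]), 'ft_force': array([-0.15905879,  0.08579057, -0.46397355]), 'torque': array([0.02548376, 0.00988773, 0.00155331]), 'grip_force': 0.0, 'grip_width': 1.001722228930112}
```

View pics/scene0.png

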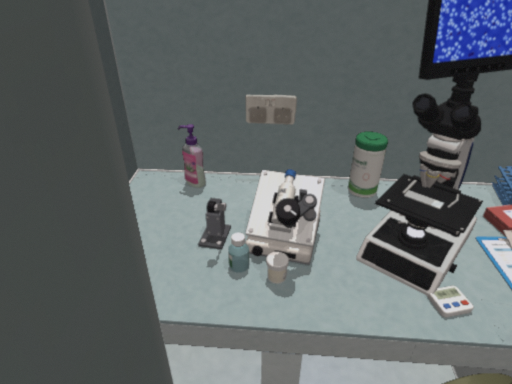

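View pics/top0.png

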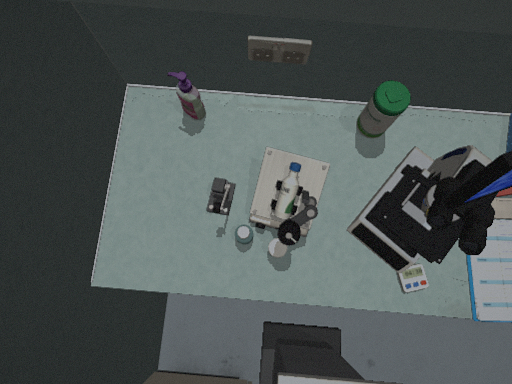

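```bash
cat > h.py <<'E'
import numpy as np,cv2
from bench import *
def P(n,d,u,v,z=None):
    p=camera_params(n);K=p["intrinsics"];E=p["extrinsics"]
    r=np.linalg.inv(K)@[u,v,1]
    if z is None: w=r*d[int(round(v)),int(round(u))]
    else:
        R=E[:3,:3]@r; w=r*(z-E[2,3])/R[2]
    return E[:3,:3]@w+E[:3,3]
def proj(n,X):
    p=camera_params(n);E=np.linalg.inv(p["extrinsics"]);c=E[:3,:3]@X+E[:3,3];q=p["intrinsics"]@c;return q[:2]/q[2]
E
python3 - <<'E'
from h import *
a=np.load("top0.npz");c=a["im"][140:270,195:345,::-1];o1=cv2.resize(c,None,fx=4.6,fy=4.6,interpolation=cv2.INTER_CUBIC);cv2.imwrite("pics/topc.png",o1)
a=np.load("scene0.npz");c=a["im"][160:290,190:340,::-1];cv2.imwrite("pics/scenec.png",cv2.resize(c,None,fx=4.6,fy=4.6,interpolation=cv2.INTER_CUBIC))
E
```

```text
(no output)
```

View pics/topc.png

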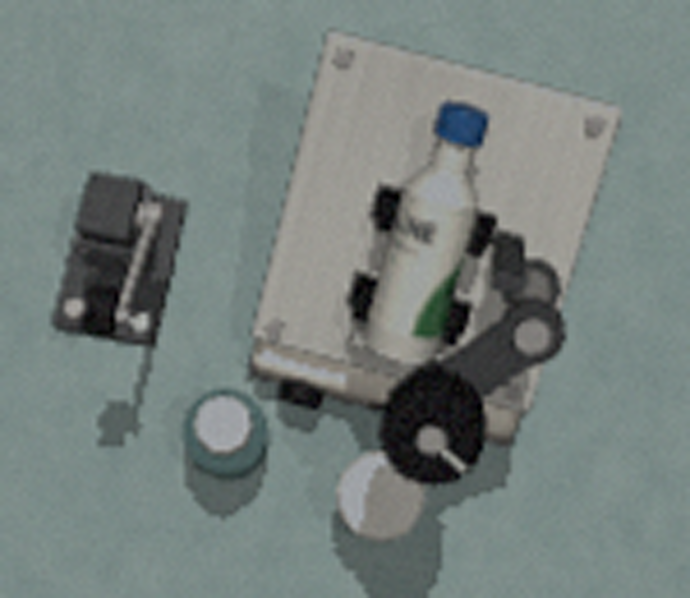

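View pics/scenec.png

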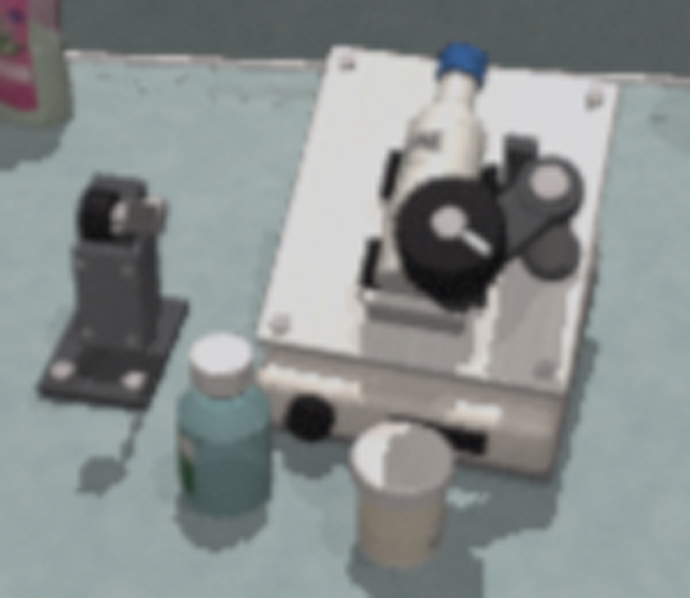

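Both views show the mixer's bed corners (top crop 328,30 / 620,105; scene crop 332,45 / 618,88 / 568,388 / 258,340), the open arm with its knob over the bed's front edge, and the switch on the left with its roller at top crop (100,310).

```bash
cat > fit.py <<'E'
from h import *
from scipy.optimize import least_squares
from scipy.spatial.transform import Rotation as Ro
off={"top":(195,140),"scene":(190,160)}
def px(n,x,y): return np.array([off[n][0]+(x+.5)/4.6-.5,off[n][1]+(y+.5)/4.6-.5])
nb=np.array([-.5,0,.866]);sl=np.array([.866,0,.5]);yl=np.array([0,1.,0]);c0=np.array([0,0,.098])
def bed(s,y,h): return c0+s*sl+y*yl+h*nb
def W(q,X): return Ro.from_euler('z',q[2]).apply(X)+[q[0],q[1],0]
obs=[("top",328,30,.089,.08),("top",620,105,.089,-.08),("top",253,347,-.089,.08),
("scene",332,45,.089,.08),("scene",618,88,.089,-.08),("scene",568,388,-.089,-.08),("scene",258,340,-.089,.08)]
f=lambda q:np.concatenate([proj(n,W(q,bed(s,y,0)))-px(n,u,v) for n,u,v,s,y in obs])
r=least_squares(f,[.45,.2,-.2]);
E
python3 - <<'E'
from fit import *
q=r.x;print(q,r.fun.round(1));np.save("q.npy",q)
# pivot (s,y), arm angle, knob height from knob top+pivot top
# closed: knob axis through cradle: s=sc,y=0 ; pivot at (sc,-.06)
ob=[("top",432,440,'k'),("scene",449,222,'k'),("top",535,335,'p'),("scene",550,181,'p')]
def g(a):
    sc,py,th,kh,yc=a;o=[]
    for n,u,v,t in ob:
        if t=='p': X=bed(sc,py,.084)
        else: X=bed(sc-.06*np.sin(th),py+.06*np.cos(th),kh)
        o.append(proj(n,W(q,X))-px(n,u,v))
    return np.concatenate(o+[[(py+.06)*300]])
k=least_squares(g,[0,-.06,1.,.13,0]);print(k.x,k.fun.round(1))
sc,py,th,kh,_=k.x
print("pivot120",W(q,bed(sc,py,.12)),"knob grip",W(q,bed(sc-.06*np.sin(th),py+.06*np.cos(th),kh-.012)),"cradle",W(q,bed(sc,0,.032)))
print("screw est",(.132-kh)/.0015)
print("normal",W([0,0,q[2]],nb))
for n,u,v,z in [("top",100,312,.135),("scene",98,210,.13),("top",105,210,.1),("top",222,422,.088),("top",380,490,.056)]: print(n,u,v,P(n,None,*px(n,u,v),z))
for n in("top","scene"):
    d=np.load(n+"0.npz")["d"]
    for u,v in([(100,312),(130,310),(105,210),(432,470),(535,335),(222,422)] if n=="top" else [(98,210),(470,250),(550,181)]):print(n,u,v,P(n,d,*px(n,u,v)))
E
```

```text
[ 0.59539858  0.17030021 -0.17277992] [-1.   0.9  0.4  0.6 -0.4 -1.  -0.4 -0.7  0.8 -1.9  0.7  1.  -0.2 -0.2]
[-0.0167607  -0.05883038  0.90760993  0.12681118  0.        ] [-0.2 -0.2  0.6 -0.2 -0.8  0.6  0.5 -0.2  0.4]
pivot120 [0.51187908 0.12515648 0.19353965] knob grip [0.48044866 0.16813787 0.16540509] cradle [0.56533816 0.17554636 0.11733165]
screw est 3.4592152455823846
normal [-0.49255532  0.08596077  0.866     ]
top 100 312 [0.52946418 0.33788386 0.135     ]
scene 98 210 [0.5332558  0.33948592 0.13      ]
top 105 210 [0.59102411 0.34557562 0.1       ]
top 222 422 [0.48389349 0.27301153 0.088     ]
top 380 490 [0.4575391  0.18529758 0.056     ]
top 100 312 [0.5275938  0.33649404 0.14605422]
top 130 310 [0.55354474 0.3363794  0.0082779 ]
top 105 210 [0.59062674 0.34535569 0.10169742]
top 432 470 [0.46040445 0.16752848 0.17112134]
top 535 335 [0.53063664 0.1207544  0.16463882]
top 222 422 [0.48370743 0.27293494 0.0897287 ]
scene 98 210 [0.5191827  0.3363002  0.14019414]
scene 470 250 [0.46365812 0.16075431 0.16857044]
scene 550 181 [0.52946052 0.12301186 0.16197418]
```

```bash
python3 - <<'E'
from h import *
G={}
for n in("top","scene"):
    d=np.load(n+"0.npz")["d"];p=camera_params(n);K,E=p["intrinsics"],p["extrinsics"]
    v,u=np.mgrid[:384,:512];r=np.stack([(u-K[0,2])/K[0,0],(v-K[1,2])/K[1,1],np.ones_like(u)],-1)*d[...,None]
    X=(r[d>0]@E[:3,:3].T+E[:3,3])
    for x,y,z in X:
        k=(int(np.floor(x/.05)),int(np.floor(y/.05)))
        G[k]=max(G.get(k,-9),z)
print("y->    "," ".join(f"{j*5:4d}" for j in range(-14,10)))
for i in range(-2,18): print(f"{i*5:4d}   "," ".join(f"{int(G[(i,j)]*1000):4d}" if (i,j) in G else "   ." for j in range(-14,10)))
E
```

```text
y->      -70  -65  -60  -55  -50  -45  -40  -35  -30  -25  -20  -15  -10   -5    0    5   10   15   20   25   30   35   40   45
 -10       . -875 -870 -868 -867 -872 -866 -870    .    .    .    .    .    .    .    . -663 -768  605 -726 -718 -703 -686 -665
  -5    -869 -866 -866 -867 -866 -866 -868 -863 -869    .    .    .    .    .    .    . -551 -766 -869 -865 -867 -864 -864 -867
   0    -868 -866 -864 -867 -863 -868 -865 -866 -865 -866    .    .    .  311  355    . -443 -770 -868 -869 -867 -863 -865 -866
   5    -867 -867 -862 -867 -867 -866 -865 -866 -867 -865 -771 -773    .  311  313    . -248 -769 -865 -864 -867 -867 -865 -867
  10    -865 -866 -867 -865 -869 -866 -865 -865 -867 -867  -22   -8    4    4    5    7    6    5 -868 -864 -867 -865 -867 -864
  15    -866 -861 -865 -867 -868 -862 -869 -868 -865 -868  -18   -2    3    0    2    0    4    0 -865 -868 -868 -867 -867 -868
  20    -864 -866 -867 -868 -868 -868 -866 -866 -865 -868 -865 -865 -866 -870 -867 -867 -867 -868 -867 -867 -866 -867 -869 -864
  25    -868 -865 -872 -871 -866 -871 -867 -871 -872 -870 -871 -873 -870 -87
[... 887 characters left out ...]
  168    6  715  731  726  721  717  712  707  702  697    8
  65       .    .    .    .    0   35   34   28  131  283  292  163  158    6    8  145  145  144  146    6    6    5    5    5
  70       .    .    .    .    .   48   32    2    2  199  185   57    5    5    5    6    6    5    6    6    6    6    5    6
  75       .    .    .    .   29   64    4    5    6    7   50    5  178  177    6    6    6    5    5    5    5    6  122   38
  80       .    .    .    .   64   63    6    5    6    5    4  174  183  182    5    5    7    5    6    7    5    6  197  197
  85       .    .    .   32  187  330  346  337  322  328  461  503  503  503  503  503  502  502  502  501  501  501  501  501
```

```bash
python3 - <<'E'
from h import *
for n in("top","scene"):
    d=np.load(n+"0.npz")["d"];p=camera_params(n);K,E=p["intrinsics"],p["extrinsics"]
    v,u=np.mgrid[:384,:512];r=np.stack([(u-K[0,2])/K[0,0],(v-K[1,2])/K[1,1],np.ones_like(u)],-1)*d[...,None]
    X=r@E[:3,:3].T+E[:3,3]
    for nm,m in [("z>.65",(X[...,2]>.65)&(d>0)),("tall",(X[...,2]>.3)&(X[...,0]>.3)&(X[...,0]<.75)&(d>0)&(X[...,1]<0)&(X[...,2]<.65)),("near",(X[...,2]>.25)&(X[...,0]<.3)&(d>0))]:
        if m.any(): print(n,nm,m.sum(),"u",u[m].min(),u[m].max(),"v",v[m].min(),v[m].max(),X[m].min(0).round(3),X[m].max(0).round(3))
    if n=="scene":
        for a,b in((.3,.4),(.4,.5),(.5,.6)):
            m=(X[...,2]>a)&(X[...,2]<b)&(X[...,0]>.3)&(X[...,0]<.8)&(X[...,1]<.1)
            if m.any(): print(a,m.sum(),X[m].min(0),X[m].max(0))
E
```

```text
top z>.65 7962 u 55 511 v 0 33 [0.601 0.036 0.693] [0.605 0.426 0.731]
top tall 4850 u 426 511 v 150 254 [ 0.446 -0.167  0.3  ] [ 0.638 -0.029  0.583]
top near 1537 u 0 28 v 303 383 [0.16  0.657 0.25 ] [0.3   0.662 0.326]
scene tall 9633 u 412 511 v 0 146 [ 0.443 -0.216  0.3  ] [ 0.605 -0.029  0.545]
scene near 15115 u 79 511 v 42 383 [-0.113 -0.023  0.299] [0.065 0.213 0.605]
0.3 2541 [ 0.44282223 -0.18436971  0.30000544] [ 0.60476411 -0.03051891  0.39998034]
0.4 4529 [ 0.44912902 -0.21572968  0.40002709] [ 0.58402057 -0.0320693   0.49999659]
0.5 2563 [ 0.51363927 -0.18965958  0.50002053] [ 0.58264604 -0.02947795  0.54471498]
```

Request:
arm_command:
  motion:
    - [87, 10, -8, -37, -7]
    - [87, 20, -16, -74, -14]
    - [87, 30, -24, -110, -21]
    - [87, 40, -32, -147, -28]
    - [87, 48, -39, -184, -35]

```text
time: 0.52
position: [0.2016, -0.5778, 0.4219]
tool_rot: [-2.846, -1.328, -0.001]
ft_force: [0.3, -0.8, -0.5]
grip_width: 1.001
grip_force: 0.0
```

```bash
cat > t.py <<'E'
# usage: t.py x y z phi(deg) : shift from the measured pose
import sys
from h import *
from scipy.spatial.transform import Rotation as Ro
s=get_state();R=Ro.from_rotvec(s["tool_rot"]).as_matrix();p=s["position"]
phi=np.degrees(np.arctan2(R[1,1],R[0,1]))
print("t",round(s["time"],2),"pos",p.round(4),"phi",phi.round(1),"tilt",R[:,2].round(3),"F",s["ft_force"].round(1),"q",s["joint_positions"].round(2),"grip",round(s["grip_width"]*87,1),round(s["grip_force"],1))
a=list(map(float,sys.argv[1:]))
while a:
    x,y,z,f=a[:4];a=a[4:]
    print("shift",(R.T@(np.array([x,y,z])-p)*1000).round(1),"spin",round((phi-f+180)%360-180,1))
E
python3 t.py .26 -.44 .52 -3
```

```text
t 0.52 pos [ 0.2016 -0.5778  0.4219] phi -40.0 tilt [-0.     0.001 -1.   ] F [ 0.3 -0.8 -0.5] q [ 1.32  0.23 -0.17  1.2   0.04  1.71  0.47] grip 87.1 0.0
shift [143.2 -43.8 -98. ] spin -37.0
```

Request:
arm_command:
  motion:
    - [87, 29, -9, -20, -7]
    - [87, 57, -18, -39, -14]
    - [87, 86, -26, -59, -21]
    - [87, 114, -35, -78, -28]
    - [87, 143, -44, -98, -35]

```text
time: 0.93
position: [0.2603, -0.44, 0.519]
tool_rot: [-2.316, -2.122, 0.0]
ft_force: [0.2, -0.5, 0.7]
grip_width: 0.995
grip_force: 0.0
```

Request:
arm_command:
  motion:
    - [87, 35, 7, 0, -7]
    - [87, 70, 14, 0, -14]
    - [87, 104, 21, 0, -21]
    - [87, 139, 28, 0, -28]
    - [87, 174, 35, 0, -35]

```text
time: 1.35
position: [0.3113, -0.2697, 0.5182]
tool_rot: [-1.571, -2.72, 0.0]
ft_force: [0.5, -0.3, 0.3]
grip_width: 0.997
grip_force: 0.0
```

```bash
python3 t.py .38 -.10 .52 66
```

```text
t 1.35 pos [ 0.3113 -0.2697  0.5182] phi 30.0 tilt [-0. -0. -1.] F [ 0.5 -0.3  0.3] q [ 1.14 -0.16 -0.4   1.4  -0.07  1.89  1.25] grip 86.8 0.0
shift [112.6 144.4  -1.8] spin -36.0
```

Request:
arm_command:
  motion:
    - [87, 23, 29, 0, -7]
    - [87, 45, 58, 0, -14]
    - [87, 68, 87, 0, -21]
    - [87, 90, 115, 0, -28]
    - [87, 113, 144, 0, -35]

```text
time: 1.77
position: [0.3804, -0.1003, 0.5183]
tool_rot: [-0.681, -3.067, 0.001]
ft_force: [1.8, -0.8, -0.8]
grip_width: 0.999
grip_force: 0.0
```

```bash
python3 t.py .40 .08 .48 80
```

```text
t 1.77 pos [ 0.3804 -0.1003  0.5183] phi 65.0 tilt [-0.    -0.001 -1.   ] F [ 1.8 -0.8 -0.8] q [ 0.95 -0.22 -0.57  1.43 -0.12  1.9   1.48] grip 86.9 0.0
shift [ 58.5 171.7  38.2] spin -15.0
```

Request:
arm_command:
  motion:
    - [87, 12, 35, 4, -5]
    - [87, 23, 70, 8, -10]
    - [87, 35, 104, 15, -15]
    - [87, 47, 139, 25, -15]
    - [87, 58, 172, 38, -15]

```text
time: 2.18
position: [0.4014, 0.0806, 0.4804]
tool_rot: [0.281, 3.128, -0.001]
ft_force: [1.1, -0.1, -0.0]
grip_width: 1.002
grip_force: 0.0
```

```bash
python3 t.py .48 .168 .30 80 .48 .168 .163 80
```

```text
t 2.18 pos [0.4014 0.0806 0.4804] phi 79.7 tilt [ 0.001 -0.001 -1.   ] F [ 1.1 -0.1 -0. ] q [ 0.79 -0.26 -0.79  1.49 -0.19  1.83  1.35] grip 87.2 0.0
shift [-61.6 100.1 180.4] spin -0.3
shift [-61.4 100.1 317.4] spin -0.3
```

Request:
arm_command:
  motion:
    - [87, -12, 20, 32, 0]
    - [87, -24, 40, 64, 0]
    - [87, -37, 60, 96, 0]
    - [87, -49, 80, 128, 0]
    - [87, -61, 100, 160, 0]

```text
time: 2.6
position: [0.4797, 0.1665, 0.3193]
tool_rot: [0.284, 3.127, -0.002]
ft_force: [0.3, -0.7, -0.3]
grip_width: 0.999
grip_force: 0.0
```

```bash
python3 - <<'E'
from h import *
im,d=get_image("top");c=im[140:270,195:345,::-1];cv2.imwrite("pics/t1.png",cv2.resize(c,None,fx=4.6,fy=4.6,interpolation=cv2.INTER_CUBIC))
im,d=get_image("scene");c=im[120:290,170:370,::-1];cv2.imwrite("pics/s1.png",cv2.resize(c,None,fx=3.5,fy=3.5,interpolation=cv2.INTER_CUBIC))
E
python3 t.py .48 .168 .163 80
```

```text
t 2.7 pos [0.4777 0.1668 0.3145] phi 79.9 tilt [-0.011  0.004 -1.   ] F [-0.9 -0.7 -0. ] q [ 0.71  0.05 -1.12  1.64  0.04  1.49  0.99] grip 87.2 0.0
shift [ -3.8   1.2 151.5] spin -0.1
```

View pics/s1.png

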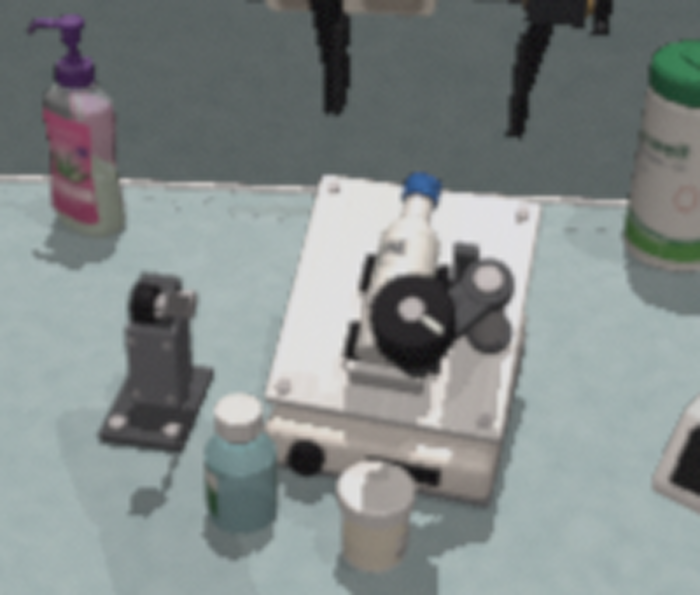

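Fingers are open above the knob (fingertips at crop 335,110 and 515,130); nothing has moved.

Request:
arm_command:
  motion:
    - [87, 0, 1, 20, 0]
    - [87, -2, 1, 40, 0]
    - [87, -3, 1, 60, 0]
    - [87, -4, 1, 80, 0]
    - [87, -4, 1, 90, 0]

```text
time: 3.12
position: [0.4829, 0.1647, 0.2291]
tool_rot: [-0.284, -3.127, 0.003]
ft_force: [-0.2, 0.2, -0.3]
grip_width: 1.002
grip_force: 0.0
```

```bash
python3 t.py .48 .168 .163 80
```

```text
t 3.12 pos [0.4829 0.1647 0.2291] phi 79.6 tilt [-0.002 -0.001 -1.   ] F [-0.2  0.2 -0.3] q [ 0.68  0.12 -1.12  1.77  0.12  1.32  0.92] grip 87.2 0.0
shift [ 3.3  2.8 66.1] spin -0.4
```

Request:
arm_command:
  motion:
    - [87, 1, 1, 20, 0]
    - [87, 2, 2, 40, 0]
    - [87, 3, 3, 60, 0]
    - [87, 3, 3, 66, 0]
    - [87, 3, 3, 66, 0]

```text
time: 3.53
position: [0.4804, 0.1687, 0.1639]
tool_rot: [-0.283, -3.127, 0.002]
ft_force: [-0.0, 0.3, 0.3]
grip_width: 1.002
grip_force: 0.0
```

Request:
arm_command:
  motion:
    - [44, 0, 0, 0, 0]
    - [44, 0, 0, 0, 0]
    - [44, 0, 0, 0, 0]
    - [44, 0, 0, 0, 0]
  newtons: 15

```text
time: 3.87
position: [0.4819, 0.1694, 0.1656]
tool_rot: [0.284, 3.127, 0.0]
ft_force: [0.2, -0.1, -0.0]
grip_width: 0.781
grip_force: 0.0
```

```bash
python3 t.py; python3 - <<'E'
from fit import *
q=np.load("q.npy")
for th in(.9,.75,.6,.45,.3,.15,0,-.1): print(th,W(q,bed(-.0168-.06*np.sin(th),-.06+.06*np.cos(th),.1145)).round(4))
E
```

```text
t 3.87 pos [0.4819 0.1694 0.1656] phi 79.6 tilt [ 0.002 -0.    -1.   ] F [ 0.2 -0.1 -0. ] q [ 0.63  0.2  -1.11  1.86  0.19  1.2   0.85] grip 67.9 0.0
0.9 [0.4807 0.1673 0.1653]
0.75 [0.487  0.1729 0.1683]
0.6 [0.494  0.1774 0.1718]
0.45 [0.5014 0.1806 0.1757]
0.3 [0.5091 0.1826 0.1799]
0.15 [0.5169 0.1833 0.1843]
0 [0.5247 0.1826 0.1888]
-0.1 [0.5297 0.1815 0.1918]
```

Request:
arm_command:
  motion:
    - [40, 0, 0, 0, 0]
    - [40, 0, 0, 0, 0]
    - [40, 0, 0, 0, 0]
    - [40, 0, 0, 0, 0]
    - [40, 0, 0, 0, 0]
  newtons: 20

```text
time: 4.28
position: [0.4812, 0.169, 0.1646]
tool_rot: [-0.284, -3.129, 0.001]
ft_force: [-0.7, -1.4, 2.9]
grip_width: 0.548
grip_force: 20.0
```

```bash
python3 t.py
```

```text
t 4.28 pos [0.4812 0.169  0.1646] phi 79.6 tilt [-0.    -0.001 -1.   ] F [-0.7 -1.4  2.9] q [ 0.63  0.2  -1.1   1.86  0.19  1.2   0.85] grip 47.7 20.0
```

Gripped (47.7 mm). Drag along the arc.

Request:
arm_command:
  motion:
    - [40, -2, 3, -1, 2]
    - [40, -4, 6, -3, 4]
    - [40, -7, 9, -4, 7]
    - [40, -11, 12, -6, 9]
    - [40, -11, 12, -6, 9]
  newtons: 25

```text
time: 4.7
position: [0.4931, 0.1786, 0.1696]
tool_rot: [-0.528, -3.093, 0.003]
ft_force: [-5.0, -4.5, -0.2]
grip_width: 0.552
grip_force: 26.1
```

```bash
python3 t.py .509 .1826 .179 63 .5247 .1826 .188 55
```

```text
t 4.7 pos [0.4931 0.1786 0.1696] phi 70.6 tilt [-0.004 -0.001 -1.   ] F [-5.  -4.5 -0.2] q [ 0.56  0.24 -1.07  1.82  0.22  1.22  0.66] grip 48.0 26.1
shift [-13.7   9.   -9.5] spin 7.6
shift [-28.5  14.2 -18.6] spin 15.6
```

Request:
arm_command:
  motion:
    - [40, -5, 3, -3, 3]
    - [40, -9, 6, -6, 5]
    - [40, -14, 9, -9, 8]
    - [40, -19, 11, -12, 11]
    - [40, -24, 13, -15, 14]

```text
time: 5.12
position: [0.5184, 0.1858, 0.1838]
tool_rot: [-0.898, -3.004, -0.001]
ft_force: [-5.1, 1.6, -7.1]
grip_width: 0.586
grip_force: 26.9
```

Request:
arm_command:
  motion:
    - [40, -4, 1, -3, 2]
    - [40, -7, 2, -5, 4]
    - [40, -9, 2, -6, 4]
    - [40, -9, 2, -6, 4]

```text
time: 5.45
position: [0.5278, 0.1843, 0.1903]
tool_rot: [-0.998, -2.973, -0.008]
ft_force: [-2.1, 6.5, -5.6]
grip_width: 0.597
grip_force: 25.0
```

```bash
python3 t.py .5247 .1826 .188 50; python3 - <<'E'
from h import *
im,d=get_image("scene");c=im[130:250,200:350,::-1];cv2.imwrite("pics/s2.png",cv2.resize(c,None,fx=4.6,fy=4.6,interpolation=cv2.INTER_CUBIC))
E
```

```text
t 5.45 pos [0.5278 0.1843 0.1903] phi 52.9 tilt [-0.003  0.006 -1.   ] F [-2.1  6.5 -5.6] q [ 0.47  0.29 -0.99  1.72  0.25  1.27  0.35] grip 51.9 25.0
shift [ 1.4 -3.2  2.3] spin 2.9
```

View pics/s2.png

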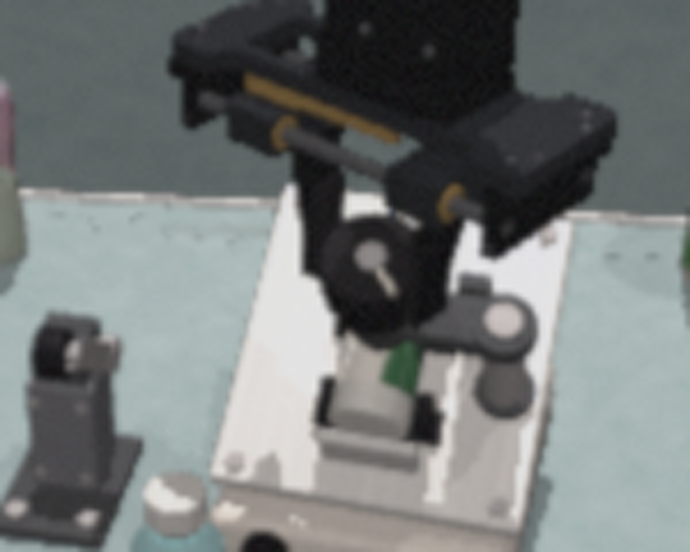

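The arm is over the bottle with the knob top at crop (371,257), held by both fingers. Let me compute the arm angle from it.

```bash
python3 - <<'E'
from fit import *
q=np.load("q.npy");o=np.array([200+371.5/4.6-.5,130+257.5/4.6-.5])
for th in(.2,.1,0,-.1):
  for k in (2.5,3.5): print(th,k,proj("scene",W(q,bed(-.0168-.06*np.sin(th),-.0588+.06*np.cos(th),.132-.0015*k)))-o)
print(proj("scene",W(q,bed(-.0168,-.0588,.084)))-np.array([200+505.5/4.6-.5,130+321.5/4.6-.5]))
E
```

```text
0.2 2.5 [0.09268345 4.96306687]
0.2 3.5 [0.13847052 5.29620391]
0.1 2.5 [0.20674427 2.39078928]
0.1 3.5 [0.25217835 2.72719464]
0 2.5 [ 0.60771314 -0.15026481]
0 3.5 [0.65231213 0.18937894]
-0.1 2.5 [ 1.28896651 -2.63628562]
-0.1 3.5 [ 1.33226542 -2.29346119]
[ 0.22347072 -0.58907168]
```

Request:
arm_command:
  motion:
    - [40, -2, 1, -1, 0]
    - [40, -4, 2, -2, 0]
    - [40, -4, 2, -2, 0]
    - [40, -4, 2, -2, 0]

```text
time: 5.83
position: [0.5284, 0.1843, 0.1906]
tool_rot: [-0.993, -2.968, -0.003]
ft_force: [-9.0, 7.2, -8.9]
grip_width: 0.591
grip_force: 25.0
```

```bash
python3 t.py .5247 .1826 .188 50
```

```text
t 5.83 pos [0.5284 0.1843 0.1906] phi 53.0 tilt [-0.011  0.006 -1.   ] F [-9.   7.2 -8.9] q [ 0.47  0.3  -0.99  1.71  0.25  1.28  0.35] grip 51.4 25.0
shift [ 1.9 -3.6  2.6] spin 3.0
```

Request:
arm_command:
  motion:
    - [60, 2, -1, 1, 0]
    - [60, 4, -2, 2, 0]
    - [60, 4, -2, 2, -7]
    - [60, 4, -2, 2, -14]
    - [60, 4, -2, 2, -21]

```text
time: 6.25
position: [0.5303, 0.1798, 0.1917]
tool_rot: [0.438, 3.11, -0.001]
ft_force: [-0.2, -0.1, 0.0]
grip_width: 0.686
grip_force: 0.0
```

Request:
arm_command:
  motion:
    - [60, 0, 0, 0, -7]
    - [60, 0, 0, 0, -14]
    - [60, 0, 0, 0, -21]
    - [40, 0, 0, 0, -21]
    - [40, 0, 0, 0, -21]

```text
time: 6.67
position: [0.53, 0.1824, 0.192]
tool_rot: [-0.123, 3.138, 0.007]
ft_force: [1.5, 8.9, -1.7]
grip_width: 0.608
grip_force: 4.5
```

```bash
python3 t.py .5275 .184 .189 95
```

```text
t 6.67 pos [0.53   0.1824 0.192 ] phi 94.5 tilt [ 0.001  0.005 -1.   ] F [ 1.5  8.9 -1.7] q [ 0.57  0.34 -1.12  1.71  0.32  1.29  1.03] grip 52.9 4.5
shift [2.4 1.7 3. ] spin -0.5
```

Request:
arm_command:
  motion:
    - [40, 1, 2, 2, 0]
    - [40, 2, 2, 2, 0]
    - [40, 2, 2, 2, 7]
    - [40, 2, 2, 2, 14]
    - [40, 2, 2, 2, 21]
  newtons: 30

```text
time: 7.08
position: [0.5287, 0.1845, 0.1909]
tool_rot: [0.458, 3.105, 0.007]
ft_force: [-1.0, 2.9, 3.2]
grip_width: 0.546
grip_force: 30.9
```

Request:
arm_command:
  motion:
    - [40, 0, 0, 0, 7]
    - [40, 0, 0, 0, 14]
    - [40, 0, 0, 0, 21]
    - [40, 0, 0, 0, 24]
    - [40, 0, 0, 0, 24]

```text
time: 7.5
position: [0.5281, 0.1842, 0.1919]
tool_rot: [1.088, 2.945, 0.004]
ft_force: [-5.0, 0.4, 9.1]
grip_width: 0.59
grip_force: 32.7
```

```bash
python3 t.py .5275 .184 .189 95;  python3 - <<'E'
from h import *
im,d=get_image("scene");c=im[130:250,200:350,::-1];cv2.imwrite("pics/s3.png",cv2.resize(c,None,fx=4.6,fy=4.6,interpolation=cv2.INTER_CUBIC))
E
```

```text
t 7.5 pos [0.5281 0.1842 0.1919] phi 49.5 tilt [ 0.003  0.002 -1.   ] F [-5.   0.4  9.1] q [ 0.46  0.28 -0.98  1.72  0.24  1.27  0.29] grip 51.4 32.7
shift [ 0.3 -0.5  2.9] spin -45.5
```

View pics/s3.png

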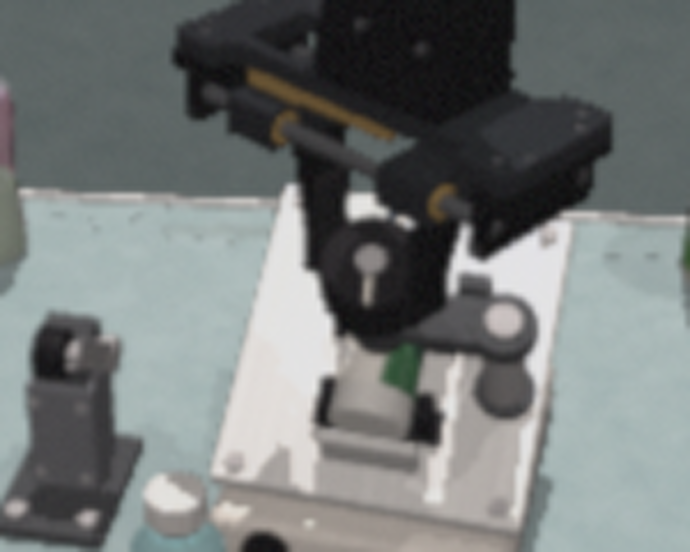

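Mark on the knob turned from about 58° to 95° (clockwise), so the stroke works; ~37° per stroke.

Request:
arm_command:
  motion:
    - [60, 0, 0, 1, 0]
    - [60, 0, 0, 2, 0]
    - [60, 0, 0, 2, -7]
    - [60, 0, 0, 2, -14]
    - [60, 0, 0, 2, -21]

```text
time: 7.97
position: [0.5277, 0.1811, 0.1872]
tool_rot: [0.524, 3.097, -0.002]
ft_force: [0.2, -1.2, 0.4]
grip_width: 0.684
grip_force: 0.0
```

Request:
arm_command:
  motion:
    - [60, 0, 0, 0, -7]
    - [60, 0, 0, 0, -14]
    - [60, 0, 0, 0, -21]
    - [40, 0, 0, 0, -24]
    - [40, 0, 0, 0, -24]

```text
time: 8.38
position: [0.5276, 0.1827, 0.1873]
tool_rot: [0.125, -3.139, -0.003]
ft_force: [-0.3, 6.4, -0.7]
grip_width: 0.606
grip_force: 3.1
```

Request:
arm_command:
  motion:
    - [40, 0, 0, 0, 0]
    - [40, 0, 0, 0, 0]
    - [40, 0, 0, 0, 7]
    - [40, 0, 0, 0, 14]
    - [40, 0, 0, 0, 21]

```text
time: 8.8
position: [0.527, 0.1851, 0.1878]
tool_rot: [-0.457, -3.108, -0.007]
ft_force: [-3.2, 2.2, 1.1]
grip_width: 0.547
grip_force: 31.0
```

Request:
arm_command:
  motion:
    - [40, 0, 0, 0, 7]
    - [40, 0, 0, 0, 14]
    - [40, 0, 0, 0, 21]
    - [40, 0, 0, 0, 24]
    - [40, 0, 0, 0, 24]

```text
time: 9.22
position: [0.5272, 0.1849, 0.1883]
tool_rot: [1.085, 2.948, 0.005]
ft_force: [-3.2, 5.3, 3.1]
grip_width: 0.596
grip_force: 30.0
```

```bash
python3 t.py .5275 .184 .189 95
```

```text
t 9.22 pos [0.5272 0.1849 0.1883] phi 49.6 tilt [ 0.001  0.003 -1.   ] F [-3.2  5.3  3.1] q [ 0.46  0.28 -0.97  1.72  0.24  1.26  0.29] grip 51.9 30.0
shift [-0.8 -0.5 -0.7] spin -45.4
```

Request:
arm_command:
  motion:
    - [60, 1, 1, 0, 0]
    - [60, 2, 2, 0, 0]
    - [60, 2, 2, 0, -7]
    - [60, 2, 2, 0, -14]
    - [60, 2, 2, 0, -21]

```text
time: 9.63
position: [0.5276, 0.1829, 0.187]
tool_rot: [-0.522, -3.098, 0.004]
ft_force: [0.5, 0.1, 0.0]
grip_width: 0.686
grip_force: 0.0
```

Request:
arm_command:
  motion:
    - [60, 0, 0, 0, -7]
    - [60, 0, 0, 0, -14]
    - [60, 0, 0, 0, -21]
    - [40, 0, 0, 0, -24]
    - [40, 0, 0, 0, -24]

```text
time: 10.05
position: [0.5276, 0.183, 0.1869]
tool_rot: [0.126, -3.138, 0.003]
ft_force: [-0.1, 2.5, 0.2]
grip_width: 0.606
grip_force: 1.6
```

Request:
arm_command:
  motion:
    - [40, 0, 0, 0, 0]
    - [40, 0, 0, 0, 0]
    - [40, 0, 0, 0, 7]
    - [40, 0, 0, 0, 14]
    - [40, 0, 0, 0, 21]

```text
time: 10.47
position: [0.5271, 0.1854, 0.1873]
tool_rot: [-0.455, -3.108, -0.001]
ft_force: [-1.4, -2.5, 0.7]
grip_width: 0.549
grip_force: 30.7
```

Request:
arm_command:
  motion:
    - [40, 0, 0, 0, 7]
    - [40, 0, 0, 0, 14]
    - [40, 0, 0, 0, 21]
    - [40, 0, 0, 0, 24]
    - [40, 0, 0, 0, 24]

```text
time: 10.88
position: [0.5272, 0.1854, 0.1878]
tool_rot: [1.084, 2.948, 0.0]
ft_force: [-2.8, 0.5, 2.0]
grip_width: 0.597
grip_force: 30.0
```

```bash
python3 t.py .5275 .184 .189 95;  python3 - <<'E'
from h import *
print(get_state()["torque"])
im,d=get_image("scene");c=im[130:250,200:350,::-1];cv2.imwrite("pics/s4.png",cv2.resize(c,None,fx=4.6,fy=4.6,interpolation=cv2.INTER_CUBIC))
E
```

```text
t 10.88 pos [0.5272 0.1854 0.1878] phi 49.6 tilt [ 0. -0. -1.] F [-2.8  0.5  2. ] q [ 0.45  0.28 -0.97  1.72  0.24  1.27  0.29] grip 51.9 30.0
shift [-1.2 -0.9 -1.2] spin -45.4
[ 0.84727099 -0.23154154  0.39026201]
```

View pics/s4.png

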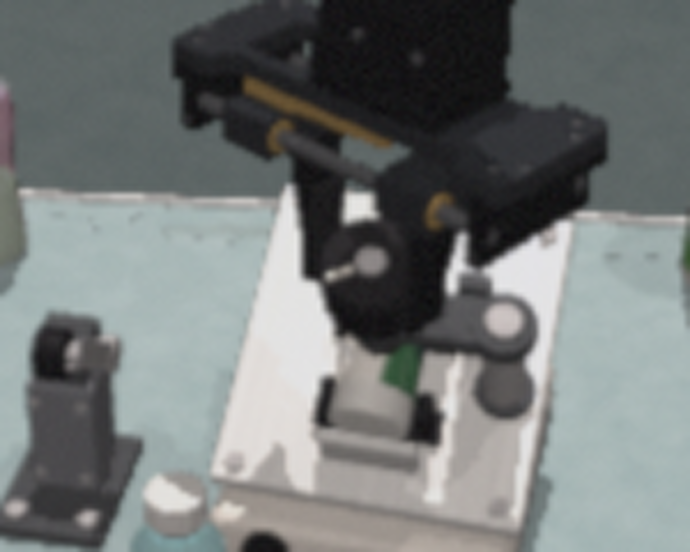

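Mark at crop (328,275): about 161°, so roughly 66° more after two strokes. Two more strokes or so to go.

Request:
arm_command:
  motion:
    - [60, 0, 0, 1, 0]
    - [60, 0, 0, 1, 0]
    - [60, 0, 0, 1, -7]
    - [60, 0, 0, 1, -14]
    - [60, 0, 0, 1, -21]

```text
time: 11.35
position: [0.5276, 0.1839, 0.1862]
tool_rot: [0.519, 3.098, -0.002]
ft_force: [0.1, -0.3, 0.5]
grip_width: 0.688
grip_force: 0.0
```

Request:
arm_command:
  motion:
    - [60, 0, 0, 0, -7]
    - [60, 0, 0, 0, -14]
    - [60, 0, 0, 0, -21]
    - [40, 0, 0, 0, -24]
    - [40, 0, 0, 0, -24]

```text
time: 11.77
position: [0.5276, 0.1839, 0.1861]
tool_rot: [0.128, -3.138, 0.001]
ft_force: [-1.9, -0.4, -0.3]
grip_width: 0.611
grip_force: 0.0
```

Request:
arm_command:
  motion:
    - [40, 0, 0, 0, 0]
    - [40, 0, 0, 0, 0]
    - [40, 0, 0, 0, 7]
    - [40, 0, 0, 0, 14]
    - [40, 0, 0, 0, 21]

```text
time: 12.18
position: [0.5274, 0.1854, 0.1864]
tool_rot: [0.455, 3.108, 0.002]
ft_force: [-0.4, -1.2, -2.1]
grip_width: 0.547
grip_force: 30.9
```

Request:
arm_command:
  motion:
    - [40, 0, 0, 0, 7]
    - [40, 0, 0, 0, 14]
    - [40, 0, 0, 0, 21]
    - [40, 0, 0, 0, 24]
    - [40, 0, 0, 0, 24]

```text
time: 12.6
position: [0.5276, 0.1857, 0.1868]
tool_rot: [1.083, 2.948, 0.002]
ft_force: [-1.9, -1.6, 0.5]
grip_width: 0.596
grip_force: 30.0
```

```bash
python3 t.py;python3 -c "
from bench import *
print(get_state()['torque'])"
```

```text
t 12.6 pos [0.5276 0.1857 0.1868] phi 49.6 tilt [ 0.002  0.001 -1.   ] F [-1.9 -1.6  0.5] q [ 0.45  0.28 -0.96  1.72  0.24  1.26  0.29] grip 51.9 30.0
[ 1.06182116 -0.73611101  0.61464259]
```

Request:
arm_command:
  motion:
    - [60, 0, 0, 1, 0]
    - [60, 0, 0, 1, 0]
    - [60, 0, 0, 1, -7]
    - [60, 0, 0, 1, -14]
    - [60, 0, 0, 1, -21]

```text
time: 13.02
position: [0.5273, 0.1844, 0.1854]
tool_rot: [-0.519, -3.098, 0.001]
ft_force: [0.2, -0.2, -0.3]
grip_width: 0.691
grip_force: 0.0
```

Request:
arm_command:
  motion:
    - [60, 0, 0, 0, -7]
    - [60, 0, 0, 0, -14]
    - [60, 0, 0, 0, -21]
    - [40, 0, 0, 0, -24]
    - [40, 0, 0, 0, -24]

```text
time: 13.43
position: [0.5273, 0.1843, 0.1852]
tool_rot: [0.129, -3.138, 0.0]
ft_force: [0.3, -0.1, -1.1]
grip_width: 0.609
grip_force: 0.0
```

Request:
arm_command:
  motion:
    - [40, 0, 0, 0, 0]
    - [40, 0, 0, 0, 0]
    - [40, 0, 0, 0, 7]
    - [40, 0, 0, 0, 14]
    - [40, 0, 0, 0, 21]
  newtons: 40

```text
time: 13.85
position: [0.5275, 0.1857, 0.1853]
tool_rot: [0.455, 3.108, 0.003]
ft_force: [-1.9, 0.1, -0.1]
grip_width: 0.543
grip_force: 41.1
```

Request:
arm_command:
  motion:
    - [40, 0, 0, 0, 7]
    - [40, 0, 0, 0, 14]
    - [40, 0, 0, 0, 21]
    - [40, 0, 0, 0, 24]
    - [40, 0, 0, 0, 24]

```text
time: 14.27
position: [0.5275, 0.1861, 0.1859]
tool_rot: [1.083, 2.948, 0.003]
ft_force: [-1.4, 0.7, -0.6]
grip_width: 0.594
grip_force: 40.0
```

```bash
python3 t.py;python3 - <<'E'
from h import *
print(get_state()["torque"])
im,d=get_image("scene");c=im[130:250,200:350,::-1];cv2.imwrite("pics/s5.png",cv2.resize(c,None,fx=4.6,fy=4.6,interpolation=cv2.INTER_CUBIC))
E
```

```text
t 14.27 pos [0.5275 0.1861 0.1859] phi 49.7 tilt [ 0.002  0.001 -1.   ] F [-1.4  0.7 -0.6] q [ 0.44  0.28 -0.96  1.72  0.24  1.26  0.29] grip 51.7 40.0
[ 1.16646728 -0.67786743  0.66062341]
```

View pics/s5.png

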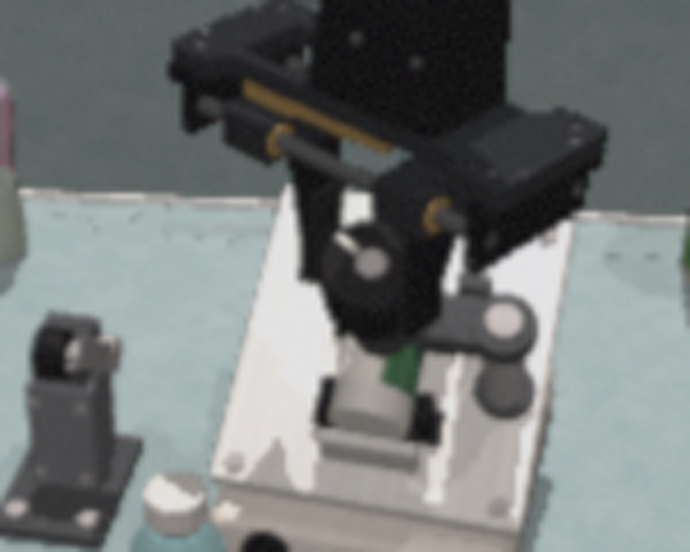

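```bash
python3 - <<'E'
from fit import *
q=np.load("q.npy");Rz=Ro.from_euler('z',q[2]).as_matrix();p=camera_params("scene");E=p["extrinsics"];K=p["intrinsics"]
def onp(o,x,y,h):
    u=o[0]+(x+.5)/4.6-.5;v=o[1]+(y+.5)/4.6-.5
    c=Rz.T@(E[:3,3]-[q[0],q[1],0]);d=Rz.T@E[:3,:3]@np.linalg.inv(K)@[u,v,1]
    X=c+d*((h-nb@(c-c0))/(nb@d));return np.array([sl@(X-c0),X[1]])
for o,c,m,h,th in [((190,160),(449,222),(487,250),.127,.9),((200,130),(371,257),(395,295),.128,0),((200,130),(371,259),(367,305),.127,0),((200,130),(371,260),(328,275),.125,0),((200,130),(371,263),(340,238),.124,0)]:
    d=onp(o,*m,h)-onp(o,*c,h); print(np.linalg.norm(d),(np.arctan2(-d[1],d[0])+th)%(2*np.pi))
E
```

```text
0.021323009289349038 2.9831696124958973
0.02232760311472463 2.4527774338153376
0.023274641980563223 3.0288258959145784
0.020689279510414386 4.17746397420737
0.019572781278853434 5.282289338749755
```

Request:
arm_command:
  motion:
    - [60, 0, 0, 1, 0]
    - [60, 0, 0, 1, 0]
    - [60, 0, 0, 1, -7]
    - [60, 0, 0, 1, -14]
    - [60, 0, 0, 1, -21]

```text
time: 14.73
position: [0.5273, 0.1841, 0.1842]
tool_rot: [-0.519, -3.098, 0.002]
ft_force: [-0.1, 0.1, -0.1]
grip_width: 0.688
grip_force: 0.0
```

Request:
arm_command:
  motion:
    - [60, 0, 0, 0, -7]
    - [60, 0, 0, 0, -14]
    - [60, 0, 0, 0, -21]
    - [40, 0, 0, 0, -24]
    - [40, 0, 0, 0, -24]

```text
time: 15.15
position: [0.5273, 0.184, 0.184]
tool_rot: [0.128, -3.138, 0.001]
ft_force: [-0.3, -0.2, -0.6]
grip_width: 0.61
grip_force: 0.0
```

Request:
arm_command:
  motion:
    - [40, 0, 0, 0, 0]
    - [40, 0, 0, 0, 0]
    - [40, 0, 0, 0, 7]
    - [40, 0, 0, 0, 14]
    - [40, 0, 0, 0, 21]

```text
time: 15.57
position: [0.5274, 0.1857, 0.1842]
tool_rot: [0.455, 3.109, 0.003]
ft_force: [-0.8, -0.5, 0.8]
grip_width: 0.544
grip_force: 41.0
```

```bash
python3 t.py;python3 -c "
from bench import *
print(get_state()['torque'])"
```

```text
t 15.57 pos [0.5274 0.1857 0.1842] phi 73.4 tilt [ 0.     0.002 -1.   ] F [-0.8 -0.5  0.8] q [ 0.5   0.31 -1.03  1.72  0.27  1.27  0.68] grip 47.3 41.0
[ 1.50690888 -0.26268711  1.03105721]
```

Request:
arm_command:
  motion:
    - [40, 0, 0, 0, 7]
    - [40, 0, 0, 0, 14]
    - [40, 0, 0, 0, 21]
    - [40, 0, 0, 0, 24]
    - [40, 0, 0, 0, 24]

```text
time: 15.98
position: [0.5278, 0.1862, 0.1846]
tool_rot: [1.082, 2.948, 0.004]
ft_force: [-1.1, 0.4, -3.7]
grip_width: 0.591
grip_force: 40.0
```

```bash
python3 t.py;python3 -c "
from bench import *
print(get_state()['torque'])"
```

```text
t 15.98 pos [0.5278 0.1862 0.1846] phi 49.7 tilt [ 0.002  0.002 -1.   ] F [-1.1  0.4 -3.7] q [ 0.44  0.28 -0.96  1.72  0.24  1.26  0.29] grip 51.5 40.0
[ 1.46243607 -1.24143576  0.7955867 ]
```

```bash
cat > mark.py <<'E'
from fit import *
q=np.load("q.npy")
im,d=get_image("scene");g=cv2.cvtColor(im,cv2.COLOR_RGB2GRAY).astype(np.float32)
def scan(c):
    b=[]
    for a in np.arange(0,2*np.pi,.05):
        X=[W(q,bed(c[0]+r*np.cos(a),c[1]-r*np.sin(a),.124)) for r in (.011,.013,.015,.017)]
        uv=np.array([proj("scene",x) for x in X],np.float32)
        b.append(cv2.remap(g,uv[:,0].reshape(1,-1),uv[:,1].reshape(1,-1),cv2.INTER_LINEAR).mean())
    return np.array(b)
b=scan((-.0145,.001));i=np.argsort(-b)[:8];print([(round(k*.05,2),int(b[k])) for k in i],int(np.median(b)))
E
python3 mark.py
```

```text
[(np.float64(5.65), 130), (np.float64(5.7), 128), (np.float64(5.6), 124), (np.float64(5.75), 119), (np.float64(5.55), 110), (np.float64(5.8), 107), (np.float64(5.5), 96), (np.float64(5.85), 92)] 42
```

Request:
arm_command:
  motion:
    - [60, 0, 0, 0, 0]
    - [60, 0, 0, 0, 0]
    - [60, 0, 0, 0, -7]
    - [60, 0, 0, 0, -14]
    - [60, 0, 0, 0, -21]

```text
time: 16.45
position: [0.5271, 0.1838, 0.1845]
tool_rot: [-0.52, -3.098, 0.003]
ft_force: [-0.2, -0.8, 0.5]
grip_width: 0.688
grip_force: 0.0
```

Request:
arm_command:
  motion:
    - [60, 0, 0, 0, -7]
    - [60, 0, 0, 0, -14]
    - [60, 0, 0, 0, -14]
    - [40, 0, 0, 0, -14]
    - [40, 0, 0, 0, -14]

```text
time: 16.87
position: [0.5273, 0.1843, 0.1844]
tool_rot: [-0.152, -3.137, 0.001]
ft_force: [-0.6, -0.3, 0.6]
grip_width: 0.61
grip_force: 0.0
```

Request:
arm_command:
  motion:
    - [40, 0, 0, 0, 0]
    - [40, 0, 0, 0, 0]
    - [40, 0, 0, 0, 6]
    - [40, 0, 0, 0, 12]
    - [40, 0, 0, 0, 18]
  newtons: 45

```text
time: 17.28
position: [0.5274, 0.1863, 0.1849]
tool_rot: [0.64, 3.076, 0.004]
ft_force: [-6.0, -3.1, 5.2]
grip_width: 0.559
grip_force: 48.3
```

```bash
python3 t.py;python3 mark.py; python3 -c "
from bench import *
print(get_state()['torque'])"
```

```text
t 17.28 pos [0.5274 0.1863 0.1849] phi 66.5 tilt [ 0.001  0.002 -1.   ] F [-6.  -3.1  5.2] q [ 0.48  0.3  -1.    1.72  0.26  1.26  0.57] grip 48.6 48.3
[(np.float64(5.9), 166), (np.float64(5.95), 163), (np.float64(5.85), 153), (np.float64(6.0), 153), (np.float64(6.05), 142), (np.float64(5.8), 131), (np.float64(6.1), 124), (np.float64(5.75), 112)] 44
[ 1.46894345 -0.15426636  1.22084097]
```

Request:
arm_command:
  motion:
    - [40, 0, 0, 0, 4]
    - [40, 0, 0, 0, 8]
    - [40, 0, 0, 0, 10]
    - [40, 0, 0, 0, 10]

```text
time: 17.67
position: [0.527, 0.1866, 0.1855]
tool_rot: [0.896, 3.011, 0.002]
ft_force: [-6.0, -1.8, 5.5]
grip_width: 0.57
grip_force: 47.5
```

```bash
python3 t.py;python3 mark.py; python3 -c "
from bench import *
print(get_state()['torque'])"
```

```text
t 17.67 pos [0.527  0.1866 0.1855] phi 56.9 tilt [ 0.001  0.001 -1.   ] F [-6.  -1.8  5.5] q [ 0.45  0.29 -0.98  1.72  0.25  1.26  0.41] grip 49.6 47.5
[(np.float64(6.05), 180), (np.float64(6.1), 170), (np.float64(6.15), 158), (np.float64(6.0), 158), (np.float64(6.2), 145), (np.float64(5.95), 132), (np.float64(6.25), 124), (np.float64(5.9), 110)] 42
[ 1.2994724  -0.09927693  0.97658128]
```

Request:
arm_command:
  motion:
    - [40, 0, 0, 0, 4]
    - [40, 0, 0, 0, 5]
    - [80, 0, 0, 0, 5]
    - [80, 0, 0, 0, 5]
    - [80, 0, 0, 0, 5]

```text
time: 18.13
position: [0.5275, 0.1848, 0.1845]
tool_rot: [1.03, 2.967, -0.001]
ft_force: [0.1, -0.1, 0.3]
grip_width: 0.727
grip_force: 0.0
```

Request:
arm_command:
  motion:
    - [80, 0, 0, 0, 0]
    - [80, 0, 0, 0, 0]
    - [80, 0, 0, 0, 0]
    - [80, 0, 0, 0, 0]

```text
time: 18.47
position: [0.5274, 0.1847, 0.1844]
tool_rot: [-1.032, -2.967, 0.0]
ft_force: [0.1, 0.1, -0.3]
grip_width: 0.909
grip_force: 0.0
```

```bash
python3 t.py .527 .184 .31 50;python3 mark.py
```

```text
t 18.47 pos [0.5274 0.1847 0.1844] phi 51.6 tilt [-0. -0. -1.] F [ 0.1  0.1 -0.3] q [ 0.44  0.28 -0.96  1.72  0.24  1.26  0.33] grip 79.0 0.0
shift [-1.000e-01 -8.000e-01 -1.256e+02] spin 1.6
[(np.float64(6.2), 157), (np.float64(6.15), 152), (np.float64(6.25), 146), (np.float64(6.1), 143), (np.float64(0.0), 136), (np.float64(6.05), 134), (np.float64(0.05), 121), (np.float64(6.0), 117)] 44
```

Request:
arm_command:
  motion:
    - [80, 0, 0, -25, 0]
    - [80, 0, 0, -55, 0]
    - [40, 0, 0, -90, 5]
    - [0, 0, 0, -120, 12]
    - [0, 0, 0, -120, 19]
  newtons: 10

```text
time: 18.93
position: [0.5297, 0.1865, 0.311]
tool_rot: [1.512, 2.746, 0.011]
ft_force: [-0.0, 0.7, 0.4]
grip_width: 0.774
grip_force: 0.0
```

Request:
arm_command:
  motion:
    - [0, 0, 0, 0, 7]
    - [0, 0, 0, 0, 14]
    - [0, 0, 0, 0, 21]
    - [0, 0, 0, 0, 28]
    - [0, 0, 0, 0, 35]

```text
time: 19.35
position: [0.5274, 0.1849, 0.3045]
tool_rot: [2.273, 2.169, -0.0]
ft_force: [-0.6, -0.5, 0.4]
grip_width: 0.398
grip_force: 0.0
```

```bash
python3 t.py .522 .338 .25 -10; python3 mark.py; python3 - <<'E'
from h import *
im,d=get_image("top")
a=im[140:270,195:345,::-1];np.savez("top1.npz",im=im,d=d)
im,d=get_image("scene");b=im[160:290,190:340,::-1];np.savez("scene1.npz",im=im,d=d)
o=np.hstack([a,b]);cv2.imwrite("pics/f.png",cv2.resize(o,None,fx=2.66,fy=2.66,interpolation=cv2.INTER_CUBIC))
E
```

```text
t 19.35 pos [0.5274 0.1849 0.3045] phi -2.7 tilt [ 0. -0. -1.] F [-0.6 -0.5  0.4] q [ 0.38  0.18 -0.87  1.55  0.14  1.47 -0.54] grip 34.6 0.0
shift [152.7 -12.5  54.5] spin 7.3
[(np.float64(6.2), 140), (np.float64(6.15), 138), (np.float64(6.1), 134), (np.float64(6.05), 130), (np.float64(6.25), 129), (np.float64(0.0), 121), (np.float64(6.0), 115), (np.float64(0.05), 106)] 42
```

View pics/f.png

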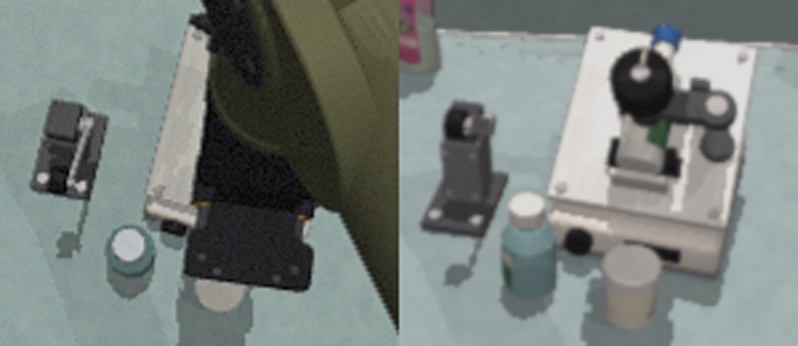

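The scene half shows the arm closed over the bottle with the knob at (640,85), and the jar, pot and switch as before. On to the roller.

Request:
arm_command:
  motion:
    - [0, 38, -3, 0, 2]
    - [0, 76, -6, 0, 4]
    - [0, 115, -9, 20, 6]
    - [0, 153, -12, 40, 7]
    - [0, 153, -12, 54, 7]

```text
time: 19.92
position: [0.5176, 0.3467, 0.2494]
tool_rot: [-2.377, -2.045, -0.003]
ft_force: [-2.0, 0.0, -0.3]
grip_width: 0.011
grip_force: 0.0
```

```bash
python3 t.py .522 .338 .165 -10 .522 .338 .12 -10
```

```text
t 19.92 pos [0.5176 0.3467 0.2494] phi -8.6 tilt [-0.003  0.006 -1.   ] F [-2.   0.  -0.3] q [ 0.06  0.38 -0.9   1.48  0.29  1.42 -0.99] grip 1.0 0.0
shift [-8.4  5.9 84.3] spin 1.4
shift [ -8.7   6.1 129.3] spin 1.4
```

Request:
arm_command:
  motion:
    - [0, 0, 0, 15, 0]
    - [0, 0, 0, 40, 0]
    - [0, 0, 0, 65, 0]
    - [0, 0, 0, 75, 0]
    - [0, 0, 0, 75, 0]

```text
time: 20.33
position: [0.5204, 0.3369, 0.1726]
tool_rot: [-2.392, -2.035, 0.008]
ft_force: [0.4, 0.5, -0.4]
grip_width: 0.007
grip_force: 0.0
```

```bash
python3 t.py .521 .338 .12 -10
```

```text
t 20.33 pos [0.5204 0.3369 0.1726] phi -9.2 tilt [-0.005 -0.003 -1.   ] F [ 0.4  0.5 -0.4] q [ 0.06  0.43 -0.87  1.58  0.33  1.29 -1.02] grip 0.6 0.0
shift [ 1.4  0.6 52.6] spin 0.8
```

Request:
arm_command:
  motion:
    - [0, 0, 0, 14, 0]
    - [0, 0, -1, 28, 0]
    - [0, 0, -2, 42, 0]
    - [0, 0, -3, 50, 0]
    - [0, 0, -3, 53, 0]

```text
time: 20.75
position: [0.5173, 0.3399, 0.1222]
tool_rot: [-2.392, -2.035, 0.0]
ft_force: [-2.5, 1.3, 2.9]
grip_width: 0.008
grip_force: 1.9
```

Request:
arm_command:
  motion:
    - [0, 0, 0, 2, 0]
    - [0, 0, 0, 2, 0]

```text
time: 20.92
position: [0.5189, 0.3393, 0.1211]
tool_rot: [-2.395, -2.033, -0.002]
ft_force: [-2.2, 0.9, 3.3]
grip_width: 0.009
grip_force: 1.8
```

```bash
python3 t.py; python3 - <<'E'
from h import *
im,d=get_image("scene")
np.savez("scene2.npz",im=im,d=d)
c=im[170:260,190:270,::-1];cv2.imwrite("pics/g.png",cv2.resize(c,None,fx=6,fy=6,interpolation=cv2.INTER_CUBIC))
E
```

```text
t 20.92 pos [0.5189 0.3393 0.1211] phi -9.3 tilt [ 0.001  0.001 -1.   ] F [-2.2  0.9  3.3] q [ 0.04  0.47 -0.85  1.65  0.37  1.2  -1.05] grip 0.8 1.8
```

Request:
arm_command:
  motion:
    - [0, 0, 0, 2, 0]
    - [0, 0, 0, 3, 0]
    - [0, 0, 0, 3, 0]

```text
time: 21.22
position: [0.5191, 0.3391, 0.1178]
tool_rot: [-2.395, -2.033, -0.002]
ft_force: [-2.4, 1.9, 3.0]
grip_width: 0.004
grip_force: 1.8
```

Request:
arm_command:
  motion:
    - [0, 0, 0, -10, 0]
    - [0, 0, 0, -25, 0]
    - [0, 0, 0, -40, 0]
    - [0, 0, 0, -70, 0]
    - [0, 0, 0, -105, 0]

```text
time: 21.63
position: [0.5187, 0.3364, 0.2219]
tool_rot: [2.395, 2.031, -0.006]
ft_force: [0.5, 0.2, 0.5]
grip_width: 0.003
grip_force: 0.0
```

Request:
arm_command:
  motion:
    - [0, 0, 0, -10, 0]
    - [0, 0, 0, -20, 0]
    - [0, 0, 0, -20, 0]
    - [0, 0, 0, -20, 0]

```text
time: 21.97
position: [0.5189, 0.3379, 0.2419]
tool_rot: [2.395, 2.032, -0.001]
ft_force: [-0.4, 0.5, -1.0]
grip_width: 0.008
grip_force: 0.0
```

```bash
python3 t.py; python3 mark.py; python3 - <<'E'
from h import *
im,d=get_image("scene")
a=np.load("scene1.npz")["im"].astype(int)
df=np.abs(im.astype(int)-a).max(2)
print("switch diff",df[190:250,195:235].mean(),"mixer",df[170:270,245:330].mean(),"jar/pot",df[230:285,225:295].mean())
for n,(u,v) in {"roller":(211,206)}.items(): print(P("scene",d,u,v),P("scene",np.load("scene0.npz")["d"],u,v))
E
```

```text
t 21.97 pos [0.5189 0.3379 0.2419] phi -9.4 tilt [-0.    -0.001 -1.   ] F [-0.4  0.5 -1. ] q [ 0.07  0.38 -0.89  1.5   0.29  1.41 -1.  ] grip 0.7 0.0
[(np.float64(6.2), 176), (np.float64(6.15), 174), (np.float64(6.1), 169), (np.float64(6.05), 163), (np.float64(6.25), 162), (np.float64(0.0), 151), (np.float64(6.0), 143), (np.float64(0.05), 132)] 55
switch diff 5.172916666666667 mixer 5.739411764705882 jar/pot 11.423896103896103
[0.5207658  0.33659468 0.13704495] [0.51916185 0.33623175 0.13821168]
```

```bash
python3 - <<'E'
from h import *
im,d=get_image("scene");d0=np.load("scene0.npz")["d"];d1=np.load("scene1.npz")["d"]
for nm,(v,u) in {"jar":(slice(235,268),slice(231,246)),"pot":(slice(258,280),slice(270,286)),"bottle":(slice(172,182),slice(285,296))}.items():
    print(nm,np.median(d[v,u]-d0[v,u])*1000,np.abs(d[v,u]-d0[v,u]).mean()*1000)
s=np.load("scene2.npz");d2=s["d"]
print("pressed: roller px",P("scene",d2,211,206),"lower",[P("scene",d2,210,y).round(3) for y in(212,216,220,224,228)],[P("scene",d,210,y).round(3) for y in(212,216,220,224,228)])
E
```

```text
jar 0.14150143 13.163145
pot -0.065654516 10.614124
bottle 0.26667118 21.47514
pressed: roller px [0.43244584 0.31661033 0.20128982] lower [array([0.429, 0.319, 0.189]), array([0.428, 0.319, 0.18 ]), array([0.511, 0.339, 0.106]), array([0.505, 0.338, 0.099]), array([0.505, 0.339, 0.087])] [array([0.576, 0.353, 0.079]), array([0.575, 0.353, 0.067]), array([0.575, 0.354, 0.055]), array([0.576, 0.355, 0.041]), array([0.57 , 0.355, 0.034])]
```

```bash
python3 -c "
from bench import *
print(close_job())"
```

```text
the job is handed in; nothing more can be done
None
```

I handed the job in at about 22 s, but the result came back without a verdict. The clamp arm is at its stop and the knob's mark reads about 6.2 rad, which should be past tight; I had no direct reading of the foot's force. The lever was pressed to about 0.56 rad by my geometry and sprang back, and the jar and pot have not moved.

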